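# Slide the top soldering board off the stack into the hearth corner

### The job

A bangle is laid out for soldering on the top board of the stack. Keep that board flat and slide it, without lifting it, sideways off the stack onto the firebrick of the hearth until its long edge presses home against the strip of the side rail; then slide it along the rail into the corner until its short edge presses home against the strip of the back rail. Push gently, for the boards are brittle: the bangle must keep its place in the middle of the board, and the other boards and the things round about must stay where they are.

Things in the scene. Friction and masses are not known exactly. Their poses are not given: they have to be found in the camera images.
- top_board: The top one of four equal off-white ceramic soldering boards in a stack, 150 x 100 x 10 mm (x, y, z), 0.16 to 0.26 kg, lying flat. Sliding it takes 1 to 3 N, with short peaks to about 5 N. Brittle: it cracks when pushed with over 12 N. Origin at the centre of its underside, x along the long side, y across. Its underside starts 30 mm above the bench.
- board_corner (a point): The lower corner of the top board that belongs in the hearth corner: at x = +75 mm, y = -50 mm, z = 0 in the board's frame.
- board_2: Second board of the stack, same shape, right under the top board, loose; its top is 30 mm above the bench. Origin at the centre of its underside.
- board_3: Third board, same shape, loose. Origin at the centre of its underside.
- board_4: Bottom board, same shape, loose, lying on the bench. The stack stands beside the brick's +y edge, a gap of 2 to 16 mm between, long sides within a few degrees of the hearth's x axis. Origin at the centre of its underside.
- bangle: Brass bangle lying flat in the middle of the top board, 66 mm outside, 58 mm inside, 9 mm high, 50 g, with a small bezel cup standing out from it (17 mm wide, 8 mm high, out to 44.5 mm from the centre in its own x direction). Origin at the centre of the ring's underside. It is only laid there.
- hearth: Soldering hearth fixed to the bench: a steel tray with a pale firebrick slab 230 x 114 mm (x, y), whose flat top is 28 mm above the bench, so 2 mm lower than the top of board_2. Origin on the bench under the centre of the brick; x points to the back rail (away from the robot), y to the stack, z up.
- side_rail: Upright steel rail along the brick's -y edge, with a steel wear strip (29 to 40 mm above the bench) bolted on inside through slotted holes. The strip is firm but set by hand: its face, which the board meets, lies anywhere from y = -57 to -53 mm in the hearth's frame; feel for it at a few mm/s. The board is home when it bears on it with 3 to 8 N. Origin on the bench, mid-rail.
- back_rail: Upright steel rail along the brick's +x edge, with a steel wear strip (29 to 40 mm above the bench) bolted on inside through slotted holes. The strip is firm but set by hand: its face, which the board meets, lies anywhere from x = +115 to +111 mm in the hearth's frame; feel for it at a few mm/s. The board is home when it bears on it with 3 to 8 N. Origin on the bench, mid-rail.
- hearth_corner (a point): The inner corner of the two wear strips at their middle setting, on the brick's top: x = +113 mm, y = -55 mm, z = 28 mm in the hearth's frame; the true corner is up to 2 mm off in x and in y.
- flux_jar: Bystander: closed amber jar, 52 mm across, 58 mm high, standing beyond the stack on its +y side, beside the bench block. Origin at the centre of its underside.
- bench_block: Bystander: square steel bench block on a rubber foot, 64 x 64 x 28 mm, beyond the stack on its +y side. Origin at the centre of its underside.
- plier_stand: Bystander: wooden stand with two pairs of pliers, 52 x 120 x 96 mm, beyond the side rail. Origin at the centre of its underside.
Not all that is in view belongs to the job. Leave any red or turquoise look-alike of the top_board alone.

How it is judged:
By the outcome, as a careful person would: the job done as asked, in the order asked, and still so for the second after the job is handed in, with the robot touching nothing.
It also fails if it takes over 61 s, if anything falls off the work surface, if the arm or the gripper's body presses on something with over 40 N, if the wrist force passes 120 N, or if a joint passes its speed limit or range.

### The arm

A 6-joint arm with a two-finger parallel gripper is mounted at the origin on the work surface. World frame = base frame: x ahead of the robot, y to its left, z up, the work surface at z = 0. Lengths are in m, angles in rad, forces in N, time in s.
With the tool pointing down it reaches from about 0.325 to 0.85 m from the base axis. Payload 15.5 kg.
Tool frame: the origin (TCP) lies between the finger pads; the fingertips stand 19 mm ahead of it and the grasp point (between the pads) is the TCP; z points along the fingers, y is the line along which they close (so a half turn about z gives the same grasp; the last joint's range is limited). The gripper opens to 91 mm and grips with 3 to 60 N. Pads are 32 mm wide; open, the fingers measure 118 mm over their backs; the gripper's body (76 mm by 178 mm) begins 60 mm behind the grasp point.
Start: joints at [-1.363, 0.494, 1.345, -0, 1.302, -0.096], TCP at [0.186, -0.597, 0.209] pointing down, gripper open.
Joint ranges: [-2.91, 2.91], [-0.82, 2.16], [0.22, 2.67], [-1.22, 4.37], [0.12, 2.79], [-3.08, 3.08]. Speed limits (rad/s): [1.89, 1.89, 2.57, 3.01, 3.01, 3.01].

### API

Orientations are given as a unit quaternion [w, x, y, z].
In Python, from plant import env, capture, get_calibration, workorder gives the robot as it stands.
- The arm moves only by the tool step_arm, never from a script. Its arguments are lists of equal length, an entry for each row: "translation": the shift along the world's x, y, z in cm, a list of three; "dr": the turn, a rotation vector about the world's x, y, z in rad, a list of three. A call has 1 to 5 rows; each row is the pose to reach, as a shift and turn from the pose commanded when the call began; what a row does not reach only later rows make up. A row lasts 1/12 s, in which the tool goes at most 41.7 mm and 7.16 degrees, less where a joint would pass 70% of its speed; a pose out of reach is approached as far as the arm can. A call with a gripper value outside its range is refused whole. "jaw" is the finger opening in cm, from 0 to 9.12, set as the call begins (left out, the last holds). The fingers move at their own pace and stop on an object; "grip_force" is the grip in N (left out, the last holds). Time passes only in rows, so rows that repeat a pose let the fingers close. It gives the time, the measured TCP pose, the force, the opening and the grip force at its end, in the units of the state.
- env.read_state(): the state, without advancing time (a new reading comes with each control period).
- capture(name): name is "scene" or "top" or "wrist"; returns (picture, depth): 420x560x3 uint8, red, green, blue; 420x560 float32, m along the optical axis (not along the pixel's ray), 0 where there is no reading.
- get_calibration(name): a dict with "mtx" (3x3 intrinsics, pixels), "R" (3x3) and "t" (3): a world point X has camera coordinates R X + t. Camera axes: x right, y down, z forward; pixel columns grow to the right and rows downward; lengths in m; the calibration is good to about 2 mm. A picture is of the moment at which its call begins: read the wrist's pose just before it. get_calibration takes no time and is no camera call; for the wrist camera it gives the pose at the moment of the call.
- workorder.close_job(): hands the job in; it is judged then, once.
The state is a dict: "clock": time; "joint_pos": joint angles; "joint_velocities": joint speeds; "tau": joint torques, N m; "ee_pos": TCP position; "orientation": TCP orientation; "force": force on the tool from outside, world axes, zero at the start; "ft_torque": the same for the moment, N m; "finger_gap": finger opening in m; "grasp_force": force on a finger pad.
Only numpy, scipy, OpenCV 4.12 (cv2) and the standard library are available. Lean on these libraries where they do the work, as an engineer would, in place of code of your own. Each camera call takes 0.05 s, during which the arm holds its last target. There are 200 camera calls.

## Working session

There is one attempt and no reset: what is moved stays moved. The work goes in short steps, Python scripts to look and compute and a tool call to move; the robot and the scene stay as the last step left them, time stands still between calls to the robot, and variables do not carry over. Pictures are saved under pics/ and viewed, at most 10 in all, crops included, and the job is handed in when it is done.

Besides the shell and the picture viewer there is one more tool, called after "Call:" as a command line: name --argument value ..., lists and objects as JSON in quotes. step_arm: Moves the arm, as the interface text tells. Its arguments: {"type":"object","properties":{"translation":{"type":"array"},"dr":{"type":"array"},"jaw":{"type":"number"},"grip_force":{"type":"number"}},"required":["translation","dr"]}

```bash
ls; mkdir -p pics; cat > h.py <<'E'
import numpy as np, cv2
from plant import env, capture, get_calibration, workorder
def save(n,img): cv2.imwrite('pics/'+n,cv2.cvtColor(img,cv2.COLOR_RGB2BGR))
def ray(cal,uv,z):
    K,R,t=[np.array(cal[k],float) for k in('mtx','R','t')]
    d=R.T@np.linalg.solve(K,np.array([uv[0],uv[1],1.])); c=-R.T@t.ravel()
    return c+d*(z-c[2])/d[2]
def cloud(cal,D):
    K,R,t=[np.array(cal[k],float) for k in('mtx','R','t')]
    v,u=np.indices(D.shape); p=np.stack([(u-K[0,2])/K[0,0]*D,(v-K[1,2])/K[1,1]*D,D],-1)
    return (p-t.ravel())@R
E
python3 - <<'E'
from h import *
for n in('scene','top'):
    i,d=capture(n); save(n+'.png',i); np.savez(n+'.npz',i=i,d=d)
s=env.read_state(); print({k:np.round(v,3) for k,v in s.items()})
for n in('scene','top'):
    c=get_calibration(n);print(n,-np.array(c['R']).T@np.array(c['t']).ravel(),c['mtx'])
E
```

```text
pics
{'clock': np.float64(0.1), 'joint_pos': array([-1.363,  0.494,  1.346, -0.   ,  1.302, -0.096]), 'joint_velocities': array([-0.001, -0.003, -0.002,  0.002,  0.001,  0.   ]), 'tau': array([ 1.0000e-03, -8.8025e+01, -3.8254e+01,  7.1000e-02,  4.8000e-02,
       -0.0000e+00]), 'ee_pos': array([ 0.186, -0.596,  0.208]), 'orientation': array([-0.001,  0.989,  0.151, -0.   ]), 'force': array([-0.061,  0.005, -0.41 ]), 'ft_torque': array([ 0.029,  0.011, -0.044]), 'grasp_force': np.float64(0.0), 'finger_gap': np.float64(0.091)}
scene [1.27806404 0.26907182 0.76770886] [[474.72847891   0.         280.49846813]
 [  0.         474.72847891 215.51885089]
 [  0.           0.           1.        ]]
top [0.40364745 0.0524286  0.85570321] [[409.94332087   0.         274.32228162]
 [  0.         409.94332087 209.48811847]
 [  0.           0.           1.        ]]
```

View pics/scene.png

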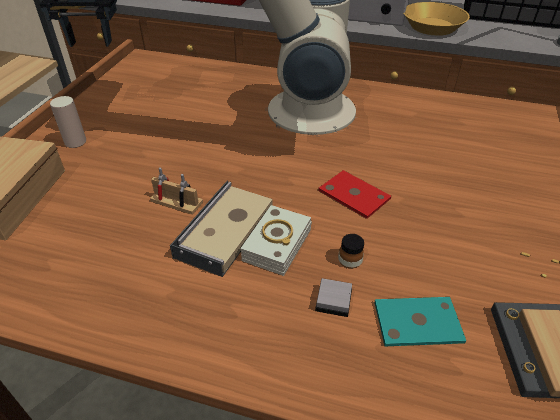

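View pics/top.png

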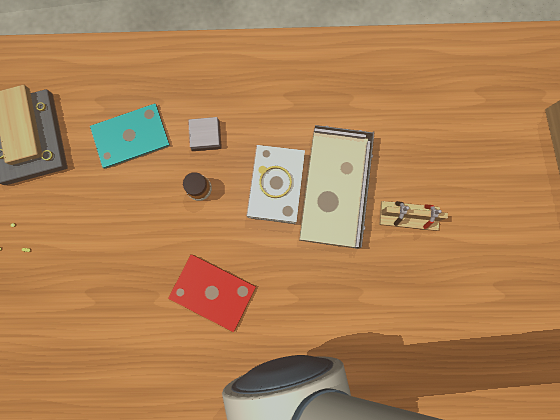

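The scene and top pictures both show the job. In the top view, three things could be taken for the board: the white stack with the bangle at (276,183), the red one at (212,292) and the turquoise one at (129,136). By the description I choose the white one. The hearth is at (338,188), with the back rail on the far side (343,131) and the side rail at (367,190). Next I measure and check the choice in a crop.

```bash
python3 - <<'E'
from h import *
f=np.load('top.npz');i=f['i'];d=f['d'];c=get_calibration('top');P=cloud(c,d)
hsv=cv2.cvtColor(i,cv2.COLOR_RGB2HSV)
print(hsv[200,262],hsv[150,290],hsv[230,330],hsv[160,325], hsv[150,372])
print('z',P[200,262,2],P[230,330],P[190,371],P[190,367],P[131,343],P[190,195],P[133,204],P[214,410])
def rect(m,z,name,seed):
    n,l=cv2.connectedComponents(m.astype(np.uint8)); m=l==l[seed[1],seed[0]]
    cs,_=cv2.findContours(m.astype(np.uint8),cv2.RETR_EXTERNAL,cv2.CHAIN_APPROX_NONE)
    k=max(cs,key=cv2.contourArea)[:,0].astype(float)
    w=np.array([ray(c,p,z)[:2] for p in k])*1000
    r=cv2.minAreaRect(w.astype(np.float32)); print(name,np.round(r[0],1),np.round(r[1],1),round(r[2],2)); print(np.round(cv2.boxPoints(r),1).tolist())
H,S,V=[hsv[...,k].astype(int) for k in range(3)]
Z=P[...,2]
white=(S<25)&(V>150)&(Z>.034)
brick=(S>25)&(S<90)&(H>18)&(H<40)&(V>150)&(Z>.02)&(Z<.035)
roi=np.zeros(H.shape,bool);roi[120:255,240:380]=1
rect(white&roi,.04,'board',(262,200)); rect(brick&roi,.028,'brick',(325,160))
crop=cv2.resize(i[115:260,170:460],None,fx=2.7,fy=2.7,interpolation=cv2.INTER_CUBIC); save('crop.png',crop)
E
```

```text
[ 75   5 205] [ 70   7 208] [ 30  42 200] [ 29  46 201] [ 15 108 118]
z 0.04013844570484731 [ 0.48420618 -0.04728697  0.02719057] [ 0.57076402 -0.1409635  -0.00287146] [ 0.56241673 -0.12308159  0.04085293] [ 0.69026683 -0.0813698   0.03240249] [0.56633766 0.22168282 0.0563749 ] [0.69520593 0.21070887 0.02492776] [ 0.50990567 -0.20122453  0.05617288]
board [582.1  60.4] [ 98.9 149.1] 81.85
[[501.29998779296875, 22.0], [648.9000244140625, 0.8999999761581421], [662.9000244140625, 98.80000305175781], [515.2999877929688, 119.9000015258789]]
brick [570.3 -57.9] [112.7 226.7] 80.84
[[449.3999938964844, -95.4000015258789], [673.2000122070312, -131.5], [691.2000122070312, -20.299999237060547], [467.29998779296875, 15.800000190734863]]
```

View pics/crop.png

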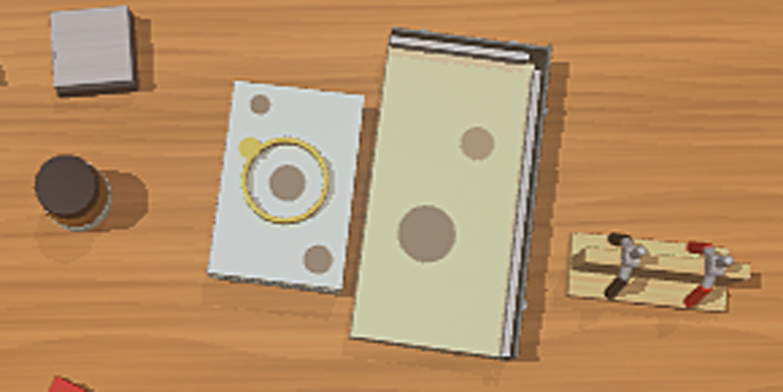

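The crop confirms it: the white stack carries the bangle (ring centre about (286,180), cup at (250,148)), with the hearth beside it and both strips visible. The sizes agree (98.9x149 mm board, 113x227 mm brick, top at 40 mm), and the gap is about 12 mm. Hearth yaw is -9.16° and board yaw -8.15°. I will push the long edge with both open fingers.

Call:
step_arm --translation '[[40.9,73.7,0],[40.9,73.7,0],[40.9,73.7,0],[40.9,73.7,0],[40.9,73.7,0]]' --dr '[[0,0,1.1],[0,0,1.1],[0,0,1.1],[0,0,1.1],[0,0,1.1]]' --jaw 9.12

```text
clock: 0.52
ee_pos: [0.2878, -0.4124, 0.2087]
orientation: [-0.0, 0.893, 0.45, 0.0]
force: [1.2, -0.6, -0.0]
finger_gap: 0.0909
grasp_force: 0.0
```

Call:
step_arm --translation '[[30.7,55.3,0],[30.7,55.3,0],[30.7,55.3,0],[30.7,55.3,0],[30.7,55.3,0]]' --dr '[[0,0,0.48],[0,0,0.48],[0,0,0.48],[0,0,0.48],[0,0,0.48]]'

```text
clock: 0.93
ee_pos: [0.389, -0.2303, 0.2089]
orientation: [-0.0, 0.76, 0.65, -0.0]
force: [1.6, -0.1, 1.0]
finger_gap: 0.0912
grasp_force: 0.0
```

Call:
step_arm --translation '[[20.6,37.1,0],[20.6,37.1,0],[20.6,37.1,0],[20.6,37.1,0],[20.6,37.1,0]]' --dr '[[0,0,0],[0,0,0],[0,0,0],[0,0,0],[0,0,0]]'

```text
clock: 1.35
ee_pos: [0.4902, -0.048, 0.2089]
orientation: [-0.0, 0.762, 0.647, -0.0]
force: [0.7, -0.7, 0.0]
finger_gap: 0.0913
grasp_force: 0.0
```

Call:
step_arm --translation '[[10.5,18.9,0],[10.5,18.9,0],[10.5,18.9,0],[10.5,18.9,0],[10.5,18.9,0]]' --dr '[[0,0,0],[0,0,0],[0,0,0],[0,0,0],[0,0,0]]'

```text
clock: 1.77
ee_pos: [0.5913, 0.1342, 0.2087]
orientation: [-0.0, 0.762, 0.647, -0.0]
force: [-0.1, -0.7, -0.5]
finger_gap: 0.0915
grasp_force: 0.0
```

Call:
step_arm --translation '[[0.4,0.6,0],[0.4,0.6,0],[0.4,0.6,0]]' --dr '[[0,0,0],[0,0,0],[0,0,0]]'

```text
clock: 2.02
ee_pos: [0.5944, 0.138, 0.2084]
orientation: [-0.0, 0.762, 0.648, -0.001]
force: [-1.4, -0.0, -0.6]
finger_gap: 0.0912
grasp_force: 0.0
```

```bash
python3 - <<'E'
from h import *
c=get_calibration('wrist');i,d=capture('wrist');save('w1.png',i);np.savez('w1.npz',i=i,d=d)
print(-np.array(c['R']).T@np.array(c['t']).ravel(),env.read_state()['ee_pos'],env.read_state()['joint_pos'])
P=cloud(c,d);print(P[::70,::90].round(3).tolist())
E
```

```text
[0.60700985 0.21221711 0.38551977] [0.59422066 0.13727582 0.20854804] [ 1.29310979e-01  4.73066923e-01  1.38399785e+00 -2.78503267e-04
  1.28569210e+00  2.92488263e-01]
[[[0.352, 0.36, 0.002], [0.44, 0.345, 0.002], [0.529, 0.331, 0.002], [0.617, 0.317, 0.001], [0.703, 0.3, 0.012], [0.794, 0.288, 0.001], [0.881, 0.273, 0.002]], [[0.326, 0.298, 0.001], [0.42, 0.283, 0.001], [0.513, 0.267, 0.003], [0.606, 0.252, 0.002], [0.692, 0.235, 0.029], [0.792, 0.222, 0.001], [0.884, 0.207, 0.002]], [[0.301, 0.229, 0.003], [0.403, 0.213, 0.012], [0.496, 0.197, 0.003], [0.594, 0.181, 0.001], [0.692, 0.165, 0.001], [0.791, 0.149, 0.001], [0.888, 0.133, 0.002]], [[0.27, 0.153, 0.002], [0.379, 0.137, 0.011], [0.477, 0.119, 0.002], [0.583, 0.11, 0.03], [0.684, 0.085, 0.003], [0.789, 0.067, 0.0], [0.892, 0.051, 0.001]], [[0.536, 0.185, 0.313], [0.553, 0.178, 0.306], [0.549, 0.143, 0.239], [0.57, 0.035, 0.044], [0.607, 0.212, 0.386], [0.648, 0.159, 0.298], [0.662, 0.164, 0.312]], [[0.533, 0.169, 0.317], [0.549, 0.16, 0.309], [0.431, -0.069, 0.002], [0.597, 0.16, 0.319], [0.617, 0.157, 0.319], [0.638, 0.153, 0.319], [0.657, 0.151, 0.32]]]
```

View pics/w1.png

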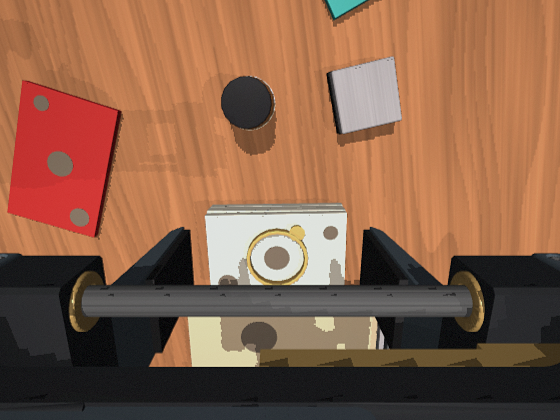

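The wrist picture shows the top board's outer long edge running from about (207,212) to (347,209), with the jar at (247,103) and the block at (365,95). The fingers stand either side of the board.

```bash
python3 - <<'E'
from h import *
c=get_calibration('wrist');f=np.load('w1.npz');i=f['i'];P=cloud(c,f['d'])
g=cv2.cvtColor(i,cv2.COLOR_RGB2GRAY)
for u in(215,235,260,285,310,330,342):
    print(u,g[200:220,u].tolist())
O=np.array([570.3,-57.9]);a=np.radians(-9.16);R=np.array([[np.cos(a),np.sin(a)],[-np.sin(a),np.cos(a)]])
hsv=cv2.cvtColor(i,cv2.COLOR_RGB2HSV)
for uv,z in(((207,214),.04),((347,210),.04),((247,103),.058),((330,72),.028),((340,133),.028),((400,120),.028),((393,58),.028)):
    p=ray(c,uv,z)[:2]*1000;print(uv,p.round(1),(R@(p-O)).round(1))
E
```

```text
215 [141, 144, 145, 144, 137, 126, 132, 146, 126, 121, 166, 232, 217, 139, 123, 169, 231, 226, 225, 225]
235 [149, 141, 142, 139, 131, 140, 157, 124, 126, 119, 156, 232, 213, 114, 158, 225, 227, 225, 225, 225]
260 [119, 121, 119, 121, 122, 153, 188, 123, 126, 123, 165, 223, 163, 119, 161, 231, 226, 225, 225, 225]
285 [132, 130, 131, 129, 123, 130, 147, 128, 124, 139, 193, 213, 117, 146, 210, 227, 225, 226, 226, 226]
310 [133, 132, 131, 126, 140, 160, 126, 129, 123, 160, 208, 164, 119, 163, 233, 227, 225, 225, 226, 226]
330 [137, 130, 130, 123, 151, 186, 124, 126, 123, 165, 210, 116, 140, 194, 228, 226, 225, 225, 224, 225]
342 [139, 140, 138, 134, 142, 168, 145, 127, 119, 159, 213, 117, 158, 225, 227, 225, 224, 225, 224, 225]
(207, 214) [516.7 118.3] [-80.9 165.4]
(347, 210) [663.   98.8] [ 66.6 169.5]
(247, 103) [580.7 221.2] [-34.2 277.2]
(330, 72) [663.6 237.5] [ 45.1 306.4]
(340, 133) [666.7 177.8] [ 57.6 248. ]
(400, 120) [728.  180.8] [117.7 260.8]
(393, 58) [725.2 240.1] [105.4 318.9]
```

Call:
step_arm --translation '[[0,0.2,-4],[0,0.2,-8],[0,0.2,-11],[0,0.2,-13.5],[0,0.2,-14.6]]' --dr '[[0,0,0],[0,0,0],[0,0,0],[0,0,0],[0,0,0]]'

```text
clock: 2.48
ee_pos: [0.5926, 0.1382, 0.06]
orientation: [-0.001, 0.763, 0.647, -0.002]
force: [-0.4, -1.1, -0.4]
finger_gap: 0.091
grasp_force: 0.0
```

Call:
step_arm --translation '[[0,0,-0.5],[0,0,-1.0],[0,0,-1.0]]' --dr '[[0,0,0],[0,0,0],[0,0,0]]'

```text
clock: 2.73
ee_pos: [0.5953, 0.1396, 0.0535]
orientation: [0.0, 0.763, 0.647, 0.0]
force: [-0.2, -0.1, -0.2]
finger_gap: 0.091
grasp_force: 0.0
```

Call:
step_arm --translation '[[-0.03,-0.2,-0.1],[-0.06,-0.4,-0.1],[-0.1,-0.6,-0.1],[-0.13,-0.8,-0.1],[-0.16,-1.0,-0.1]]' --dr '[[0,0,0],[0,0,0],[0,0,0],[0,0,0],[0,0,0]]'

```text
clock: 3.15
ee_pos: [0.5935, 0.1298, 0.0523]
orientation: [0.0, 0.762, 0.647, 0.0]
force: [-0.5, 0.3, -0.1]
finger_gap: 0.0913
grasp_force: 0.0
```

Call:
step_arm --translation '[[-0.02,-0.1,0],[-0.03,-0.2,0],[-0.05,-0.3,0],[-0.06,-0.4,0],[-0.08,-0.5,0]]' --dr '[[0,0,0],[0,0,0],[0,0,0],[0,0,0],[0,0,0]]'

```text
clock: 3.57
ee_pos: [0.5925, 0.1249, 0.0519]
orientation: [-0.0, 0.762, 0.647, -0.0]
force: [0.4, 0.3, 0.6]
finger_gap: 0.0915
grasp_force: 0.0
```

Call:
step_arm --translation '[[-0.02,-0.1,0],[-0.03,-0.2,0],[-0.05,-0.3,0],[-0.06,-0.4,0],[-0.08,-0.5,0]]' --dr '[[0,0,0],[0,0,0],[0,0,0],[0,0,0],[0,0,0]]'

```text
clock: 3.98
ee_pos: [0.5917, 0.1199, 0.0519]
orientation: [0.0, 0.762, 0.647, 0.0]
force: [-0.2, -0.6, -0.3]
finger_gap: 0.0911
grasp_force: 0.0
```

Call:
step_arm --translation '[[-0.02,-0.1,0],[-0.03,-0.2,0],[-0.05,-0.3,0],[-0.06,-0.4,0],[-0.08,-0.5,0]]' --dr '[[0,0,0],[0,0,0],[0,0,0],[0,0,0],[0,0,0]]'

```text
clock: 4.4
ee_pos: [0.5909, 0.1149, 0.0519]
orientation: [0.0, 0.762, 0.647, 0.0]
force: [-0.2, 0.7, 0.5]
finger_gap: 0.0911
grasp_force: 0.0
```

```bash
python3 - <<'E'
from h import *
c=get_calibration('wrist');i,d=capture('wrist');save('w2.png',i)
print(env.read_state()['force'])
save('w2c.png',cv2.resize(i[150:420,100:460],None,fx=2.2,fy=2.2))
E
```

```text
[-0.33299844 -0.10140968 -0.13633931]
```

View pics/w2c.png

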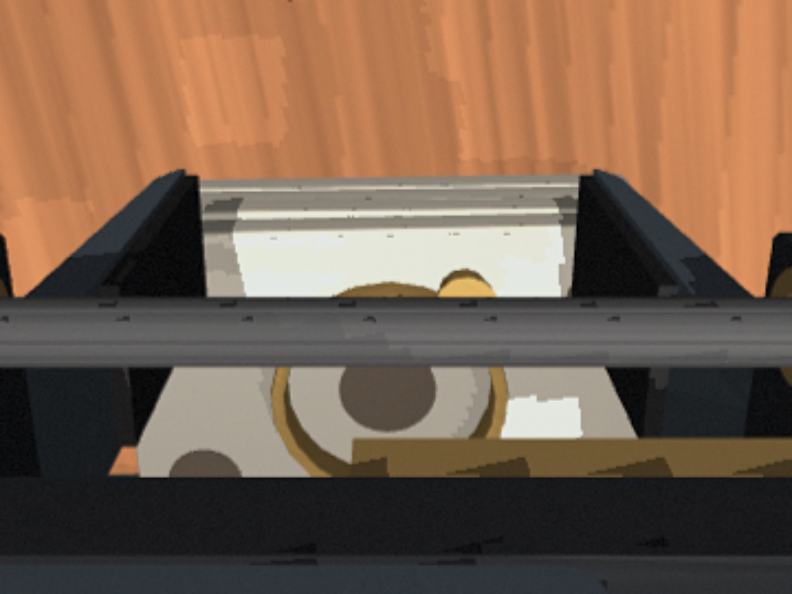

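```bash
python3 - <<'E'
from h import *
c=get_calibration('wrist');i=cv2.cvtColor(cv2.imread('pics/w2.png'),cv2.COLOR_BGR2RGB)
g=cv2.cvtColor(i,cv2.COLOR_RGB2GRAY)
O=np.array([570.3,-57.9]);a=np.radians(-9.16);R=np.array([[np.cos(a),np.sin(a)],[-np.sin(a),np.cos(a)]])
for u in(215,230,275,320,345): print(u,g[228:262,u].tolist())
for r in(232,240,245,248,250,252,255,258):
  print(r,[ (R@(ray(c,(275,r),z)[:2]*1000-O)).round(1).tolist() for z in(0,.03,.04)])
print(R@(env.read_state()['ee_pos'][:2]*1000-O))
# fingertip corners
print([(R@(ray(c,uv,.033)[:2]*1000-O)).round(1).tolist() for uv in((190,230),(364,229))])
E
```

```text
215 [142, 144, 141, 137, 130, 134, 130, 170, 215, 122, 130, 135, 134, 131, 130, 131, 133, 156, 213, 231, 229, 191, 123, 131, 133, 133, 148, 199, 229, 231, 230, 230, 231, 229]
230 [140, 142, 139, 132, 130, 134, 136, 165, 196, 127, 134, 136, 136, 129, 132, 135, 130, 155, 222, 233, 226, 165, 126, 132, 134, 131, 153, 222, 230, 230, 229, 230, 231, 230]
275 [135, 135, 133, 130, 132, 131, 164, 209, 123, 131, 135, 138, 136, 132, 133, 132, 137, 177, 233, 225, 166, 127, 131, 134, 131, 151, 215, 230, 229, 225, 230, 228, 229, 228]
320 [136, 135, 130, 131, 135, 151, 186, 169, 128, 133, 132, 136, 147, 130, 134, 131, 156, 215, 227, 193, 125, 133, 133, 134, 153, 202, 228, 229, 228, 228, 227, 227, 228, 227]
345 [136, 135, 131, 132, 130, 165, 214, 123, 130, 134, 140, 139, 130, 132, 133, 131, 165, 229, 220, 143, 128, 133, 135, 132, 169, 230, 228, 227, 228, 227, 227, 227, 227, 227]
232 [[-8.1, 165.1], [-7.9, 176.0], [-7.8, 179.7]]
240 [[-8.1, 159.0], [-7.9, 170.8], [-7.9, 174.7]]
245 [[-8.1, 155.1], [-7.9, 167.4], [-7.9, 171.5]]
248 [[-8.1, 152.8], [-7.9, 165.4], [-7.9, 169.6]]
250 [[-8.1, 151.3], [-8.0, 164.1], [-7.9, 168.3]]
252 [[-8.1, 149.7], [-8.0, 162.7], [-7.9, 167.0]]
255 [[-8.2, 147.4], [-8.0, 160.7], [-7.9, 165.1]]
258 [[-8.2, 145.0], [-8.0, 158.6], [-7.9, 163.1]]
[ -7.20889411 173.69505645]
[[-59.5, 178.6], [46.1, 178.9]]
```

The crop shows the fingertips still just outside the top board's edge (crop row ≈232), with no contact yet. Keep feeling.

Call:
step_arm --translation '[[-0.02,-0.1,0],[-0.03,-0.2,0],[-0.05,-0.3,0],[-0.06,-0.4,0],[-0.08,-0.5,0]]' --dr '[[0,0,0],[0,0,0],[0,0,0],[0,0,0],[0,0,0]]'

```text
clock: 4.87
ee_pos: [0.5901, 0.1099, 0.0519]
orientation: [0.0, 0.762, 0.647, -0.0]
force: [-0.3, 0.2, -0.0]
finger_gap: 0.091
grasp_force: 0.0
```

Call:
step_arm --translation '[[-0.02,-0.1,0],[-0.03,-0.2,0],[-0.05,-0.3,0],[-0.06,-0.4,0],[-0.08,-0.5,0]]' --dr '[[0,0,0],[0,0,0],[0,0,0],[0,0,0],[0,0,0]]'

```text
clock: 5.28
ee_pos: [0.5893, 0.1049, 0.0519]
orientation: [-0.0, 0.762, 0.647, -0.0]
force: [-0.1, 0.1, 0.7]
finger_gap: 0.091
grasp_force: 0.0
```

```bash
cat >> h.py <<'E'
O=np.array([570.3,-57.9]);a=np.radians(-9.16);RH=np.array([[np.cos(a),np.sin(a)],[-np.sin(a),np.cos(a)]])
def H(p): return RH@(np.array(p)[:2]*1000-O)
def edge():
    "board's +y edge (hearth y) in the wrist view: last dark band before the white top"
    c=get_calibration('wrist');i,d=capture('wrist');g=cv2.cvtColor(i,cv2.COLOR_RGB2GRAY).astype(int)
    for u in(215,230,275,320,345):
        col=g[:,u]; r=[k for k in range(215,285) if col[k]<150 and (col[k+3:k+9]>180).all()]
        if r: print(u,r[-1],H(ray(c,(u,r[-1]+1.5),.04)).round(1))
    s=env.read_state();print('tcp',H(s['ee_pos']).round(1),s['force'].round(1),s['clock'])
    return i
E
python3 -c "
from h import *
edge()"
```

```text
215 238 [-43.2 165.1]
230 237 [-34.3 165.7]
275 275 [ -7.9 140.9]
320 236 [ 18.7 166.2]
345 235 [ 33.4 166.8]
tcp [ -7.2 163.6] [ 0.  -0.   0.4] 5.3333
```

```bash
python3 - <<'E'
from h import *
c=get_calibration('wrist');i,d=capture('wrist');P=cloud(c,d)
for r in range(225,262,4): print(r,[ (*H(P[r,u]).round(0),round(P[r,u,2]*1000)) for u in(165,172,178,184,188,192,196)])
i,d=capture('scene');save('s2.png',cv2.resize(i[150:300,150:370],None,fx=3.6,fy=3.6,interpolation=cv2.INTER_CUBIC))
E
```

```text
225 [(np.float64(-80.0), np.float64(166.0), 17), (np.float64(-75.0), np.float64(166.0), 17), (np.float64(-71.0), np.float64(167.0), 19), (np.float64(-67.0), np.float64(166.0), 18), (np.float64(-64.0), np.float64(167.0), 20), (np.float64(-62.0), np.float64(167.0), 18), (np.float64(-59.0), np.float64(167.0), 18)]
229 [(np.float64(-76.0), np.float64(167.0), 28), (np.float64(-72.0), np.float64(167.0), 28), (np.float64(-58.0), np.float64(179.0), 62), (np.float64(-65.0), np.float64(167.0), 27), (np.float64(-62.0), np.float64(167.0), 28), (np.float64(-59.0), np.float64(168.0), 29), (np.float64(-57.0), np.float64(168.0), 29)]
233 [(np.float64(-75.0), np.float64(166.0), 33), (np.float64(-60.0), np.float64(179.0), 67), (np.float64(-56.0), np.float64(179.0), 67), (np.float64(-54.0), np.float64(178.0), 64), (np.float64(-53.0), np.float64(177.0), 62), (np.float64(-59.0), np.float64(166.0), 31), (np.float64(-56.0), np.float64(166.0), 31)]
237 [(np.float64(-61.0), np.float64(179.0), 73), (np.float64(-57.0), np.float64(179.0), 74), (np.float64(-56.0), np.float64(178.0), 70), (np.float64(-53.0), np.f
[... 1329 characters left out ...]
57.0), np.float64(157.0), 41), (np.float64(-55.0), np.float64(157.0), 41)]
257 [(np.float64(-55.0), np.float64(178.0), 93), (np.float64(-52.0), np.float64(177.0), 92), (np.float64(-53.0), np.float64(173.0), 83), (np.float64(-53.0), np.float64(169.0), 73), (np.float64(-53.0), np.float64(165.0), 66), (np.float64(-57.0), np.float64(154.0), 41), (np.float64(-55.0), np.float64(155.0), 42)]
261 [(np.float64(-54.0), np.float64(178.0), 97), (np.float64(-53.0), np.float64(174.0), 89), (np.float64(-53.0), np.float64(171.0), 83), (np.float64(-53.0), np.float64(167.0), 73), (np.float64(-52.0), np.float64(164.0), 67), (np.float64(-53.0), np.float64(160.0), 59), (np.float64(-55.0), np.float64(152.0), 42)]
```

View pics/s2.png

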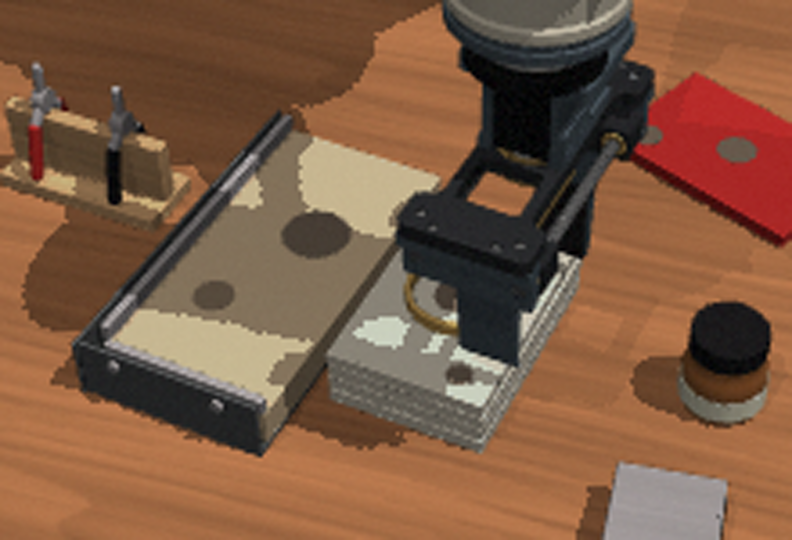

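The scene crop shows the near fingertip (crop (490,355)) hovering above the board: the tips are higher than the stated 19 mm ahead of the TCP. I check this with the scene camera's depth.

```bash
python3 - <<'E'
from h import *
c=get_calibration('scene');i,d=capture('scene');P=cloud(c,d)
for u in(280,284,288,292):
  print(u,[(r,*H(P[r,u]).round(0).astype(int).tolist(),round(float(P[r,u,2])*1000)) for r in range(232,258,2)])
s=env.read_state();print(s['ee_pos'],s['joint_pos'],s['orientation'])
E
```

```text
280 [(232, 52, 154, 108), (234, 53, 155, 104), (236, 51, 154, 97), (238, 50, 154, 90), (240, 50, 154, 84), (242, 50, 154, 78), (244, 48, 153, 70), (246, 48, 153, 65), (248, 33, 146, 40), (250, 38, 148, 41), (252, 43, 150, 40), (254, 49, 153, 41), (256, 54, 156, 42)]
284 [(232, 74, 173, 136), (234, 52, 163, 107), (236, 52, 163, 101), (238, 52, 163, 96), (240, 49, 162, 87), (242, 50, 163, 82), (244, 49, 162, 75), (246, 49, 162, 69), (248, 46, 161, 60), (250, 35, 156, 41), (252, 38, 157, 38), (254, 45, 160, 40), (256, 52, 164, 43)]
288 [(232, 76, 182, 142), (234, 53, 172, 112), (236, 53, 173, 107), (238, 52, 172, 100), (240, 51, 172, 93), (242, 50, 171, 86), (244, 48, 170, 78), (246, 47, 170, 71), (248, 48, 171, 67), (250, 32, 164, 41), (252, 35, 165, 39), (254, 41, 168, 40), (256, 45, 170, 39)]
292 [(232, 76, 191, 146), (234, 75, 190, 140), (236, 51, 180, 108), (238, 51, 180, 102), (240, 50, 180, 96), (242, 50, 180, 90), (244, 49, 180, 83), (246, 50, 180, 79), (248, 49, 180, 71), (250, 48, 180, 65), (252, 22, 169, 28), (254, 24, 170, 24), (256, 22, 169, 16)]
[0.58927813 0.10497491 0.05192086] [7.65228692e-02 6.43544144e-01 1.56856775e+00 6.43769288e-05
 9.29512660e-01 2.39596622e-01] [-3.02436293e-05  7.62361444e-01  6.47151472e-01  2.22865909e-06]
```

Both cameras agree that the fingertips are about 6–8 mm above the reported TCP height, so the tool is about 26 mm higher than stated. I trust the pictures: back off, lower further and measure the tips against the bench.

Call:
step_arm --translation '[[0.15,0.8,0.2],[0.3,1.7,0.2],[0.4,2.5,0.2],[0.55,3.3,0.2],[0.55,3.3,0]]' --dr '[[0,0,0],[0,0,0],[0,0,0],[0,0,0],[0,0,0]]'

```text
clock: 5.9
ee_pos: [0.5953, 0.14, 0.0522]
orientation: [0.0, 0.762, 0.648, 0.001]
force: [-0.0, -0.2, 0.4]
finger_gap: 0.0912
grasp_force: 0.0
```

Call:
step_arm --translation '[[0,0,-0.7],[0,0,-1.4],[0,0,-2.0],[0,0,-2.4],[0,0,-2.4]]' --dr '[[0,0,0],[0,0,0],[0,0,0],[0,0,0],[0,0,0]]'

```text
clock: 6.32
ee_pos: [0.5941, 0.1376, 0.0266]
orientation: [-0.001, 0.762, 0.647, -0.001]
force: [-0.1, 0.2, 0.5]
finger_gap: 0.0911
grasp_force: 0.0
```

```bash
cat >> h.py <<'E'
def tips():
    c=get_calibration('wrist');i,d=capture('wrist');P=cloud(c,d)
    Q=(P[...,:2]*1000-O)@RH.T; t=H(env.read_state()['ee_pos']); z=P[...,2]*1000
    # inner faces: |x-tx| in 43..48, |y-ty|<18
    for s in(-1,1):
        m=(abs(s*(Q[...,0]-t[0])-46)<3.5)&(abs(Q[...,1]-t[1])<19)&(z>5)&(z<75)
        print(s,[ (y0,m2.sum(),np.percentile(z[m2],[1,3,10]).round(1).tolist()) for y0 in(-14,-7,0,7,14) for m2 in[m&(abs(Q[...,1]-t[1]-y0)<4)] if m2.sum()>5])
    return i
E
python3 - <<'E'
from h import *
save('w3.png',tips());edge()
i,d=capture('scene');P=cloud(get_calibration('scene'),d);Q=(P[...,:2]*1000-O)@RH.T;t=H(env.read_state()['ee_pos'])
m=(abs(Q[...,0]-t[0]-56)<8)&(abs(Q[...,1]-t[1])<14)
print('scene',np.sort(P[m][:,2]*1000).round(0)[:200:8])
print(env.read_state()['ee_pos'])
E
```

```text
-1 [(-14, np.int64(114), [33.5, 34.0, 35.6]), (-7, np.int64(161), [33.4, 33.8, 36.3]), (0, np.int64(301), [33.2, 34.5, 37.4]), (7, np.int64(424), [33.8, 35.1, 39.5]), (14, np.int64(603), [33.8, 35.2, 39.1])]
1 [(-14, np.int64(113), [33.4, 33.7, 34.9]), (-7, np.int64(166), [33.7, 33.9, 35.3]), (0, np.int64(306), [33.5, 34.3, 37.1]), (7, np.int64(420), [33.4, 34.7, 39.0]), (14, np.int64(581), [33.8, 34.9, 39.0])]
tcp [ -7.1 197. ] [ 0.4 -0.2  0.1] 6.4167
scene [-2. -1. -1.  0.  0.  1.  1.  1.  2.  2.  3. 37. 40. 43. 44. 47. 49. 51.
 54. 56. 57. 60. 62. 64. 66.]
[0.59489323 0.1378262  0.02795536]
```

Tips are at about 33 mm, above board_2 (30) and below the top board's upper face (40). Pushing now.

Call:
step_arm --translation '[[-0.03,-0.2,0.05],[-0.06,-0.4,0.05],[-0.1,-0.6,0.05],[-0.13,-0.8,0.05],[-0.16,-1.0,0.05]]' --dr '[[0,0,0],[0,0,0],[0,0,0],[0,0,0],[0,0,0]]'

```text
clock: 6.88
ee_pos: [0.5932, 0.1277, 0.0285]
orientation: [0.0, 0.762, 0.647, 0.0]
force: [0.8, 1.0, 0.1]
finger_gap: 0.0911
grasp_force: 0.8
```

Call:
step_arm --translation '[[-0.02,-0.1,0],[-0.03,-0.2,0],[-0.05,-0.3,0],[-0.06,-0.4,0],[-0.08,-0.5,0]]' --dr '[[0,0,0],[0,0,0],[0,0,0],[0,0,0],[0,0,0]]'

```text
clock: 7.3
ee_pos: [0.5925, 0.1231, 0.0285]
orientation: [0.0, 0.762, 0.647, 0.0]
force: [-0.3, 2.3, 1.3]
finger_gap: 0.0912
grasp_force: 1.3
```

Call:
step_arm --translation '[[-0.02,-0.1,0],[-0.03,-0.2,0],[-0.05,-0.3,0],[-0.06,-0.4,0],[-0.08,-0.5,0]]' --dr '[[0,0,0],[0,0,0],[0,0,0],[0,0,0],[0,0,0]]'

```text
clock: 7.72
ee_pos: [0.5916, 0.1179, 0.0285]
orientation: [0.0, 0.762, 0.647, 0.0]
force: [-0.8, 3.4, 2.1]
finger_gap: 0.0913
grasp_force: 1.5
```

```bash
python3 - <<'E'
from h import *
i=edge();tips()
save('w4.png',cv2.resize(i[190:330,150:400],None,fx=3.2,fy=3.2))
E
```

```text
215 265 [-39.3 172.3]
230 265 [-31.3 172.3]
275 265 [ -7.5 172.2]
320 265 [ 16.3 172.1]
345 264 [ 29.4 172.7]
tcp [ -7.  176.8] [1.4 2.8 2.1] 7.7667
-1 [(-14, np.int64(256), [6.0, 7.0, 10.9]), (-7, np.int64(364), [5.6, 6.6, 9.9]), (0, np.int64(294), [35.3, 36.2, 38.9]), (7, np.int64(390), [35.6, 36.8, 39.9]), (14, np.int64(587), [35.5, 36.7, 40.5])]
1 [(-14, np.int64(197), [30.3, 30.6, 31.1]), (-7, np.int64(385), [5.6, 7.5, 10.4]), (0, np.int64(307), [35.3, 36.3, 39.5]), (7, np.int64(400), [35.3, 36.4, 40.5]), (14, np.int64(519), [35.3, 36.7, 40.4])]
```

View pics/w4.png

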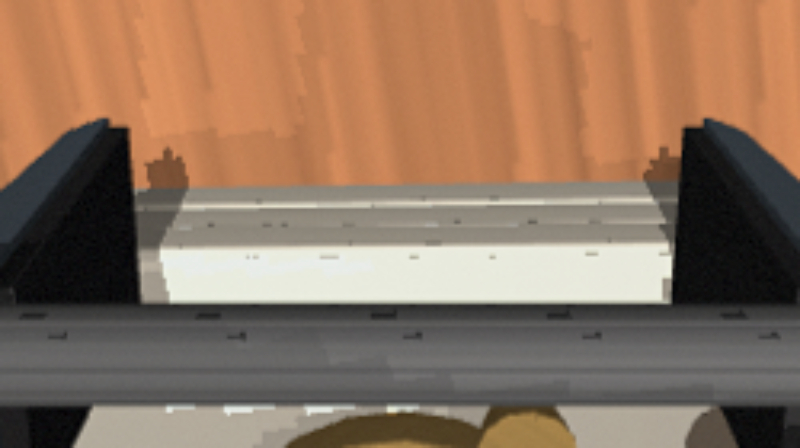

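```bash
cat >> h.py <<'E'
def prof():
    c=get_calibration('wrist');i,d=capture('wrist');P=cloud(c,d);Q=(P[...,:2]*1000-O)@RH.T;z=P[...,2]*1000
    t=H(env.read_state()['ee_pos'])
    for u in(215,275,335): print(u,[(r,round(Q[r,u,1]),round(float(z[r,u]),1)) for r in range(244,330,3) if z[r,u]<60])
    print(t.round(1))
E
python3 -c "
from h import *
prof()"
```

```text
215 [(244, 170, 2.0), (247, 167, 2.0), (250, 167, 6.1), (253, 167, 9.5), (256, 167, 14.9), (259, 167, 19.9), (262, 167, 24.2), (265, 168, 29.1), (268, 167, 31.1), (271, 165, 31.1), (274, 163, 31.5), (277, 162, 31.7), (280, 160, 31.7), (283, 158, 31.5), (319, 141, 41.2), (322, 140, 42.1), (325, 138, 42.2), (328, 136, 42.3)]
275 [(244, 169, 2.1), (247, 168, 2.7), (250, 168, 7.4), (253, 167, 10.8), (256, 167, 16.0), (259, 168, 20.8), (262, 168, 25.4), (265, 168, 29.0), (268, 167, 31.7), (271, 165, 31.8), (274, 164, 32.0), (277, 161, 31.2), (280, 160, 32.7), (283, 158, 31.7), (319, 142, 42.6), (322, 143, 46.2), (325, 143, 49.7), (328, 142, 51.2)]
335 [(244, 169, 0.4), (247, 168, 3.4), (250, 168, 9.6), (253, 167, 11.7), (256, 168, 17.7), (259, 168, 21.5), (262, 168, 26.3), (265, 168, 30.6), (268, 167, 31.5), (271, 165, 30.8), (274, 163, 31.3), (277, 161, 31.1), (280, 159, 31.2), (283, 158, 31.6), (319, 141, 40.9), (322, 139, 41.7), (325, 137, 41.1), (328, 136, 41.9)]
[ -7.  176.9]
```

Board_2 hasn't moved (edge y≈167.5), and the top board slides on it with about 3 N. Continue at about 30 mm/s.

Call:
step_arm --translation '[[-0.03,-0.2,0],[-0.07,-0.45,0],[-0.11,-0.7,0],[-0.15,-0.95,0],[-0.19,-1.2,0]]' --dr '[[0,0,0],[0,0,0],[0,0,0],[0,0,0],[0,0,0]]'

```text
clock: 8.28
ee_pos: [0.5896, 0.1056, 0.0284]
orientation: [-0.0, 0.762, 0.647, -0.0]
force: [0.1, 1.9, 0.8]
finger_gap: 0.0915
grasp_force: 1.1
```

Call:
step_arm --translation '[[-0.04,-0.25,0],[-0.08,-0.5,0],[-0.12,-0.75,0],[-0.16,-1.0,0],[-0.2,-1.25,0]]' --dr '[[0,0,0],[0,0,0],[0,0,0],[0,0,0],[0,0,0]]'

```text
clock: 8.7
ee_pos: [0.5876, 0.0932, 0.0284]
orientation: [-0.0, 0.762, 0.647, -0.0]
force: [-0.1, 2.2, 1.6]
finger_gap: 0.0914
grasp_force: 1.0
```

Call:
step_arm --translation '[[-0.04,-0.25,0],[-0.08,-0.5,0],[-0.12,-0.75,0],[-0.16,-1.0,0],[-0.2,-1.25,0]]' --dr '[[0,0,0],[0,0,0],[0,0,0],[0,0,0],[0,0,0]]'

```text
clock: 9.12
ee_pos: [0.5856, 0.0808, 0.0284]
orientation: [-0.0, 0.762, 0.647, -0.0]
force: [0.7, 1.8, 0.3]
finger_gap: 0.0912
grasp_force: 0.9
```

```bash
python3 -c "
from h import *
prof()
i,d=capture('top');save('t2.png',cv2.resize(i[100:270,170:400],None,fx=3.4,fy=3.4))"
```

```text
215 [(244, 144, 32.0), (247, 142, 31.2), (250, 140, 31.6), (253, 139, 32.2), (256, 137, 31.1), (259, 135, 32.2), (262, 133, 31.6), (265, 131, 31.1), (268, 130, 31.9), (271, 128, 32.1), (274, 126, 31.0), (277, 124, 31.8), (280, 122, 31.3), (283, 121, 32.0), (319, 103, 40.6), (322, 102, 41.5), (325, 100, 41.5), (328, 98, 41.1)]
275 [(244, 144, 32.9), (247, 142, 30.9), (250, 140, 30.5), (253, 138, 31.0), (256, 137, 31.7), (259, 135, 31.1), (262, 133, 31.5), (265, 131, 30.3), (268, 129, 30.8), (271, 127, 30.9), (274, 126, 32.8), (277, 124, 31.6), (280, 122, 31.6), (283, 121, 32.1), (319, 103, 40.4), (322, 105, 46.0), (325, 104, 47.7), (328, 104, 49.9)]
335 [(244, 144, 32.6), (247, 142, 30.8), (250, 140, 32.0), (253, 138, 31.5), (256, 136, 30.8), (259, 135, 31.9), (262, 133, 32.2), (265, 131, 31.9), (268, 130, 32.2), (271, 128, 32.3), (274, 125, 30.9), (277, 124, 31.6), (280, 122, 30.6), (283, 121, 33.7), (319, 103, 40.4), (322, 102, 41.3), (325, 99, 40.9), (328, 98, 41.3)]
[ -7.  138.9]
```

View pics/t2.png

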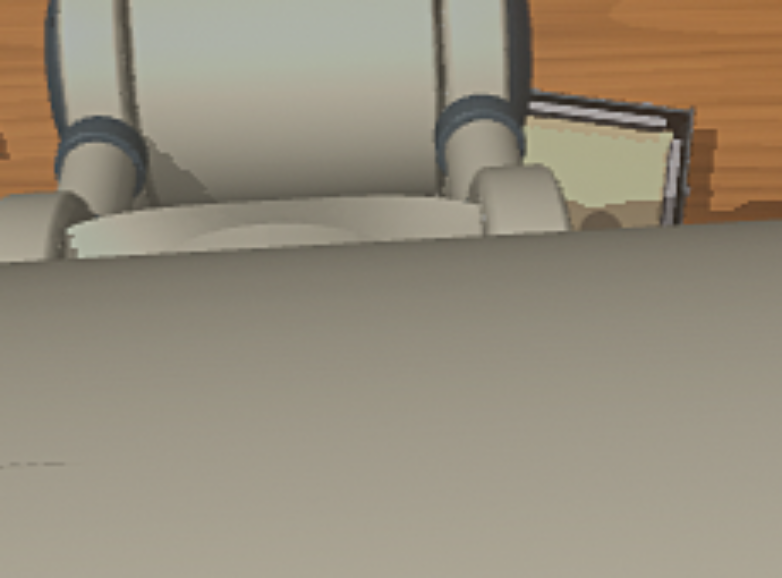

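The top view is blocked by the arm, with only the hearth's far corner visible at crop (680,120). The wrist data show the board moving well, so continue.

Call:
step_arm --translation '[[-0.04,-0.2,0],[-0.08,-0.45,0],[-0.12,-0.7,0],[-0.16,-0.95,0],[-0.2,-1.2,0]]' --dr '[[0,0,0],[0,0,0],[0,0,0],[0,0,0],[0,0,0]]'

```text
clock: 9.63
ee_pos: [0.5837, 0.0688, 0.0285]
orientation: [0.0, 0.762, 0.647, 0.0]
force: [-0.1, 2.2, 1.2]
finger_gap: 0.0907
grasp_force: 1.1
```

Call:
step_arm --translation '[[-0.04,-0.25,0],[-0.08,-0.5,0],[-0.12,-0.75,0],[-0.16,-1.0,0],[-0.2,-1.25,0]]' --dr '[[0,0,0],[0,0,0],[0,0,0],[0,0,0],[0,0,0]]'

```text
clock: 10.05
ee_pos: [0.5818, 0.0563, 0.0285]
orientation: [0.0, 0.762, 0.647, 0.0]
force: [0.0, 2.1, -0.4]
finger_gap: 0.0912
grasp_force: 1.1
```

Call:
step_arm --translation '[[-0.04,-0.25,0],[-0.08,-0.5,0],[-0.12,-0.75,0],[-0.16,-1.0,0],[-0.2,-1.2,0]]' --dr '[[0,0,0],[0,0,0],[0,0,0],[0,0,0],[0,0,0]]'

```text
clock: 10.47
ee_pos: [0.5795, 0.0441, 0.0283]
orientation: [-0.0, 0.762, 0.647, -0.0]
force: [-0.2, 2.1, -1.0]
finger_gap: 0.0916
grasp_force: 0.5
```

Call:
step_arm --translation '[[-0.02,-0.15,0],[-0.05,-0.3,0],[-0.07,-0.45,0],[-0.1,-0.6,0],[-0.12,-0.75,0]]' --dr '[[0,0,0],[0,0,0],[0,0,0],[0,0,0],[0,0,0]]'

```text
clock: 10.88
ee_pos: [0.5784, 0.0369, 0.0284]
orientation: [-0.0, 0.762, 0.647, -0.0]
force: [0.5, 0.5, -0.8]
finger_gap: 0.091
grasp_force: 0.5
```

```bash
python3 -c "
from h import *
prof()"
```

```text
215 [(244, 99, 31.2), (247, 98, 31.6), (250, 96, 31.0), (253, 94, 31.6), (256, 93, 32.2), (259, 91, 31.6), (262, 89, 31.2), (265, 88, 33.1), (268, 85, 31.4), (271, 83, 31.7), (274, 82, 31.7), (277, 80, 31.5), (280, 78, 32.1), (283, 77, 33.0), (319, 59, 41.3), (322, 57, 41.3), (325, 56, 41.6), (328, 53, 41.0)]
275 [(244, 99, 30.7), (247, 98, 31.4), (250, 96, 31.9), (253, 94, 32.0), (256, 92, 31.7), (259, 90, 30.5), (262, 89, 32.4), (265, 87, 30.8), (268, 85, 31.9), (271, 83, 31.7), (274, 81, 31.3), (277, 80, 32.0), (280, 77, 30.1), (283, 76, 31.4), (319, 60, 42.9), (322, 60, 45.6), (325, 60, 48.2), (328, 59, 49.7)]
335 [(244, 99, 31.4), (247, 98, 32.4), (250, 96, 31.3), (253, 94, 30.5), (256, 92, 31.9), (259, 90, 30.1), (262, 89, 31.8), (265, 87, 31.3), (268, 85, 31.6), (271, 83, 30.5), (274, 81, 31.4), (277, 79, 30.0), (280, 77, 31.0), (283, 76, 32.2), (319, 58, 40.4), (322, 57, 41.5), (325, 55, 41.3), (328, 53, 40.9)]
[-7.  94.7]
```

Call:
step_arm --translation '[[-0.02,-0.15,0],[-0.05,-0.3,0],[-0.07,-0.45,0],[-0.1,-0.6,0],[-0.12,-0.75,0]]' --dr '[[0,0,0],[0,0,0],[0,0,0],[0,0,0],[0,0,0]]'

```text
clock: 11.35
ee_pos: [0.5772, 0.0293, 0.0284]
orientation: [-0.0, 0.762, 0.647, 0.0]
force: [-0.1, 1.0, -0.8]
finger_gap: 0.0912
grasp_force: 0.5
```

Call:
step_arm --translation '[[-0.02,-0.15,0],[-0.05,-0.3,0],[-0.07,-0.45,0],[-0.1,-0.6,0],[-0.12,-0.75,0]]' --dr '[[0,0,0],[0,0,0],[0,0,0],[0,0,0],[0,0,0]]'

```text
clock: 11.77
ee_pos: [0.576, 0.0219, 0.0284]
orientation: [-0.0, 0.762, 0.647, 0.0]
force: [0.7, 1.2, 0.9]
finger_gap: 0.091
grasp_force: 0.8
```

Call:
step_arm --translation '[[-0.02,-0.1,0],[-0.03,-0.2,0],[-0.05,-0.3,0],[-0.06,-0.4,0],[-0.07,-0.45,0]]' --dr '[[0,0,0],[0,0,0],[0,0,0],[0,0,0],[0,0,0]]'

```text
clock: 12.18
ee_pos: [0.5754, 0.0174, 0.0284]
orientation: [-0.0, 0.762, 0.647, -0.0]
force: [-0.2, 1.4, -0.4]
finger_gap: 0.091
grasp_force: 0.9
```

```bash
python3 -c "
from h import *
prof();tips()"
```

```text
215 [(244, 80, 31.5), (247, 78, 31.9), (250, 76, 30.8), (253, 75, 31.8), (256, 73, 32.6), (259, 70, 30.5), (262, 69, 32.1), (265, 54, 4.1), (268, 54, 7.7), (271, 54, 12.5), (274, 54, 16.7), (277, 54, 19.4), (280, 53, 22.8), (283, 56, 31.2), (319, 38, 38.7), (322, 36, 39.1), (325, 34, 39.3), (328, 33, 39.5)]
275 [(244, 80, 31.1), (247, 78, 32.7), (250, 76, 31.5), (253, 74, 31.3), (256, 73, 32.0), (259, 71, 31.4), (262, 69, 31.5), (265, 54, 4.0), (268, 54, 8.0), (271, 54, 11.8), (274, 54, 16.4), (277, 54, 19.4), (280, 54, 24.4), (283, 56, 30.9), (319, 41, 43.0), (322, 41, 45.9), (325, 40, 47.2), (328, 39, 48.2)]
335 [(244, 80, 31.5), (247, 78, 31.9), (250, 76, 31.7), (253, 74, 31.1), (256, 73, 32.0), (259, 70, 30.6), (262, 69, 30.8), (265, 54, 4.0), (268, 54, 8.1), (271, 54, 12.8), (274, 54, 16.3), (277, 54, 20.4), (280, 53, 23.2), (283, 55, 30.5), (319, 39, 40.2), (322, 36, 39.5), (325, 35, 40.1), (328, 33, 40.1)]
[-6.9 75.1]
-1 [(-14, np.int64(93), [34.6, 35.3, 36.4]), (-7, np.int64(204), [30.1, 30.7, 31.4]), (0, np.int64(392), [30.3, 30.8, 31.4]), (7, np.int64(491), [30.8, 31.0, 31.6]), (14, np.int64(738), [30.5, 31.0, 31.5])]
1 [(-14, np.int64(92), [34.8, 35.0, 36.3]), (-7, np.int64(210), [30.6, 30.9, 31.4]), (0, np.int64(414), [30.4, 30.7, 31.3]), (7, np.int64(512), [30.4, 30.7, 31.3]), (14, np.int64(683), [30.5, 30.7, 31.3])]
```

Now down on the brick (top reads 38–39). Feel for the side strip slowly.

Call:
step_arm --translation '[[-0.01,-0.08,0],[-0.03,-0.16,0],[-0.04,-0.24,0],[-0.05,-0.32,0],[-0.06,-0.4,0]]' --dr '[[0,0,0],[0,0,0],[0,0,0],[0,0,0],[0,0,0]]'

```text
clock: 12.7
ee_pos: [0.5748, 0.0134, 0.0284]
orientation: [-0.0, 0.762, 0.647, 0.0]
force: [0.8, 1.6, 0.3]
finger_gap: 0.0913
grasp_force: 1.0
```

Call:
step_arm --translation '[[-0.01,-0.06,0],[-0.02,-0.12,0],[-0.03,-0.18,0],[-0.04,-0.24,0],[-0.04,-0.28,0]]' --dr '[[0,0,0],[0,0,0],[0,0,0],[0,0,0],[0,0,0]]'

```text
clock: 13.12
ee_pos: [0.5744, 0.0106, 0.0284]
orientation: [-0.0, 0.762, 0.647, -0.0]
force: [0.1, 2.2, 0.9]
finger_gap: 0.0911
grasp_force: 1.0
```

Call:
step_arm --translation '[[-0.005,-0.03,0],[-0.01,-0.06,0],[-0.015,-0.09,0],[-0.02,-0.12,0],[-0.02,-0.15,0]]' --dr '[[0,0,0],[0,0,0],[0,0,0],[0,0,0],[0,0,0]]'

```text
clock: 13.53
ee_pos: [0.5742, 0.0092, 0.0284]
orientation: [0.0, 0.762, 0.647, 0.0]
force: [0.3, 2.1, -0.1]
finger_gap: 0.0913
grasp_force: 1.0
```

```bash
python3 - <<'E'
from h import *
f=np.load('top.npz');i=f['i'];c=get_calibration('top');g=cv2.cvtColor(i,cv2.COLOR_RGB2GRAY)
for r in(160,180,200,220):
    print(r,[(u,int(g[r,u]),H(ray(c,(u,r),.04)).round(1)[1]) for u in range(352,376)])
for u in(325,340,355): print(u,[(r,int(g[r,u]),H(ray(c,(u,r),.04)).round(1)[0]) for r in range(124,146)])
f=np.load('scene.npz');i=f['i'];c=get_calibration('scene');g=cv2.cvtColor(i,cv2.COLOR_RGB2GRAY)
for r in(205,220,235): print(r,[(u,int(g[r,u]),H(ray(c,(u,r),.028)).round(1)[1]) for u in range(180,225)])
E
```

```text
160 [(352, 195, np.float64(-28.7)), (353, 195, np.float64(-30.7)), (354, 194, np.float64(-32.7)), (355, 195, np.float64(-34.8)), (356, 195, np.float64(-36.8)), (357, 195, np.float64(-38.8)), (358, 195, np.float64(-40.8)), (359, 195, np.float64(-42.8)), (360, 195, np.float64(-44.8)), (361, 195, np.float64(-46.9)), (362, 196, np.float64(-48.9)), (363, 195, np.float64(-50.9)), (364, 150, np.float64(-52.9)), (365, 117, np.float64(-54.9)), (366, 192, np.float64(-56.9)), (367, 180, np.float64(-58.9)), (368, 116, np.float64(-61.0)), (369, 77, np.float64(-63.0)), (370, 124, np.float64(-65.0)), (371, 81, np.float64(-67.0)), (372, 101, np.float64(-69.0)), (373, 100, np.float64(-71.0)), (374, 99, np.float64(-73.0)), (375, 99, np.float64(-75.0))]
180 [(352, 196, np.float64(-33.5)), (353, 195, np.float64(-35.5)), (354, 195, np.float64(-37.5)), (355, 195, np.float64(-39.5)), (356, 194, np.float64(-41.5)), (357, 196, np.float64(-43.5)), (358, 195, np.float64(-45.5)), (359, 196, np.float64(-47.5)), (360, 196, np.float64(-49.5)), (361, 187, np.float64(-51.5)), (362, 162, np.float64(-53.5)), (363, 135
[... 7381 characters left out ...]
.5)), (202, 171, np.float64(-29.6)), (203, 173, np.float64(-27.6)), (204, 169, np.float64(-25.6)), (205, 142, np.float64(-23.7)), (206, 116, np.float64(-21.7)), (207, 114, np.float64(-19.7)), (208, 115, np.float64(-17.7)), (209, 114, np.float64(-15.8)), (210, 116, np.float64(-13.8)), (211, 102, np.float64(-11.8)), (212, 143, np.float64(-9.9)), (213, 171, np.float64(-7.9)), (214, 170, np.float64(-5.9)), (215, 171, np.float64(-4.0)), (216, 172, np.float64(-2.0)), (217, 172, np.float64(-0.0)), (218, 171, np.float64(2.0)), (219, 172, np.float64(3.9)), (220, 172, np.float64(5.9)), (221, 170, np.float64(7.9)), (222, 173, np.float64(9.8)), (223, 171, np.float64(11.8)), (224, 172, np.float64(13.8))]
```

Call:
step_arm --translation '[[-0.005,-0.03,0],[-0.01,-0.06,0],[-0.015,-0.09,0]]' --dr '[[0,0,0],[0,0,0],[0,0,0]]'

```text
clock: 13.78
ee_pos: [0.574, 0.0083, 0.0284]
orientation: [-0.0, 0.762, 0.647, -0.0]
force: [0.1, 1.8, 0.4]
finger_gap: 0.091
grasp_force: 1.0
```

Call:
step_arm --translation '[[-0.005,-0.03,0],[-0.01,-0.06,0],[-0.015,-0.09,0]]' --dr '[[0,0,0],[0,0,0],[0,0,0]]'

```text
clock: 14.03
ee_pos: [0.5739, 0.0074, 0.0284]
orientation: [-0.0, 0.762, 0.647, -0.0]
force: [0.0, 1.3, 0.5]
finger_gap: 0.0914
grasp_force: 1.0
```

Call:
step_arm --translation '[[-0.005,-0.03,0],[-0.01,-0.06,0],[-0.01,-0.08,0]]' --dr '[[0,0,0],[0,0,0],[0,0,0]]'

```text
clock: 14.28
ee_pos: [0.5738, 0.0066, 0.0284]
orientation: [-0.0, 0.762, 0.647, -0.0]
force: [1.2, 2.0, 0.5]
finger_gap: 0.0912
grasp_force: 1.0
```

Call:
step_arm --translation '[[-0.003,-0.02,0],[-0.006,-0.04,0],[-0.01,-0.06,0]]' --dr '[[0,0,0],[0,0,0],[0,0,0]]'

```text
clock: 14.53
ee_pos: [0.5737, 0.006, 0.0284]
orientation: [-0.0, 0.762, 0.647, -0.0]
force: [-0.1, 2.4, 0.1]
finger_gap: 0.0911
grasp_force: 1.0
```

Call:
step_arm --translation '[[-0.003,-0.02,0],[-0.006,-0.04,0],[-0.01,-0.06,0]]' --dr '[[0,0,0],[0,0,0],[0,0,0]]'

```text
clock: 14.78
ee_pos: [0.5736, 0.0054, 0.0284]
orientation: [-0.0, 0.762, 0.647, -0.0]
force: [0.7, 1.7, 0.4]
finger_gap: 0.0912
grasp_force: 1.0
```

Call:
step_arm --translation '[[-0.003,-0.02,0],[-0.006,-0.04,0],[-0.01,-0.06,0]]' --dr '[[0,0,0],[0,0,0],[0,0,0]]'

```text
clock: 15.03
ee_pos: [0.5735, 0.0048, 0.0284]
orientation: [-0.0, 0.762, 0.647, 0.0]
force: [0.3, 2.1, -0.0]
finger_gap: 0.0912
grasp_force: 1.4
```

Call:
step_arm --translation '[[-0.003,-0.02,0],[-0.006,-0.04,0]]' --dr '[[0,0,0],[0,0,0]]'

```text
clock: 15.2
ee_pos: [0.5734, 0.0046, 0.0284]
orientation: [-0.0, 0.762, 0.647, 0.0]
force: [1.0, 4.8, 1.9]
finger_gap: 0.0912
grasp_force: 2.9
```

Side strip met. Press a little more, aiming for about 6 N.

Call:
step_arm --translation '[[-0.002,-0.01,0],[-0.002,-0.01,0]]' --dr '[[0,0,0],[0,0,0]]'

```text
clock: 15.37
ee_pos: [0.5734, 0.0046, 0.0284]
orientation: [-0.0, 0.762, 0.647, 0.0]
force: [-0.2, 5.3, 0.2]
finger_gap: 0.0915
grasp_force: 2.8
```

Call:
step_arm --translation '[[-0.002,-0.012,0],[-0.002,-0.012,0]]' --dr '[[0,0,0],[0,0,0]]'

```text
clock: 15.53
ee_pos: [0.5733, 0.0045, 0.0284]
orientation: [-0.0, 0.762, 0.647, 0.0]
force: [-0.1, 6.8, 1.4]
finger_gap: 0.091
grasp_force: 3.1
```

Side rail is home at about 6 N push. Back off, rise, close the jaw and go round to the near short edge. I'll push there with the closed fingers' flat back, so no turn is needed and the body stays clear of the pliers.

Call:
step_arm --translation '[[0.03,0.2,0],[0.1,0.7,0],[0.24,1.5,0],[0.24,1.5,2.5],[0.24,1.5,5]]' --dr '[[0,0,0],[0,0,0],[0,0,0],[0,0,0],[0,0,0]]'

```text
clock: 15.95
ee_pos: [0.5749, 0.0201, 0.0779]
orientation: [-0.001, 0.762, 0.647, -0.001]
force: [0.2, -0.4, 0.4]
finger_gap: 0.0912
grasp_force: 0.0
```

Call:
step_arm --translation '[[-2,-1.0,1],[-5,-2.5,1],[-8,-4.5,1],[-11,-6.3,1],[-11.6,-6.5,1]]' --dr '[[0,0,0],[0,0,0],[0,0,0],[0,0,0],[0,0,0]]' --jaw 0 --grip_force 10

```text
clock: 16.37
ee_pos: [0.4551, -0.0466, 0.0883]
orientation: [-0.001, 0.763, 0.647, -0.001]
force: [1.1, 1.2, -0.7]
finger_gap: 0.0603
grasp_force: 0.0
```

Call:
step_arm --translation '[[0,0,0],[0,0,0],[0,0,0]]' --dr '[[0,0,0],[0,0,0],[0,0,0]]'

```text
clock: 16.62
ee_pos: [0.4612, -0.0455, 0.0886]
orientation: [0.0, 0.762, 0.647, 0.0]
force: [0.7, 0.8, -0.5]
finger_gap: 0.0403
grasp_force: 0.0
```

```bash
python3 - <<'E'
from h import *
i,d=capture('wrist');j,_=capture('scene')
save('w5.png',np.hstack([cv2.resize(i,(400,300)),cv2.resize(j[120:300,140:380],(400,300))]))
s=env.read_state();print(H(s['ee_pos']),s['ee_pos'],s['finger_gap'])
E
```

```text
[-109.94948062   -5.04323963] [ 0.46094979 -0.04537585  0.08838378] 0.03257066089358765
```

View pics/w5.png

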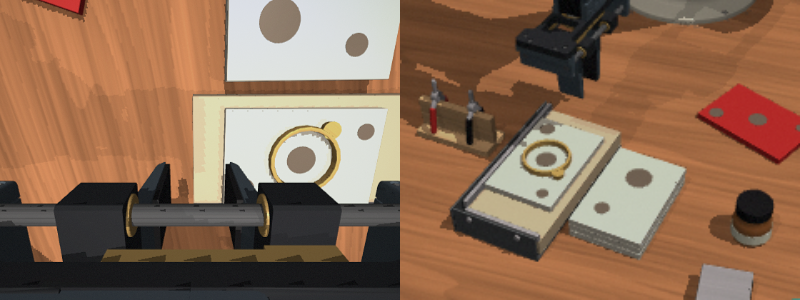

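The picture shows the board square against the side strip, the bangle still centred, and the three-board stack in place. The jaw is still closing.

Call:
step_arm --translation '[[0,0,0],[0,0,0],[0,0,0],[0,0,0],[0,0,0]]' --dr '[[0,0,0],[0,0,0],[0,0,0],[0,0,0],[0,0,0]]'

```text
clock: 17.13
ee_pos: [0.4598, -0.0458, 0.0884]
orientation: [-0.0, 0.762, 0.647, -0.0]
force: [0.1, 1.3, -0.2]
finger_gap: 0.0007
grasp_force: 0.0
```

```bash
python3 - <<'E'
from h import *
c=get_calibration('wrist');i,d=capture('wrist');P=cloud(c,d);Q=(P[...,:2]*1000-O)@RH.T;z=P[...,2]*1000
for r in(165,185,205): 
    k=[u for u in range(250,400) if z[r,u]>35 and z[r,u]<44]; 
    for u in k[:1]: print(r,u,Q[r,u].round(1),z[r,u], H(ray(c,(u,r),.038)).round(1))
print(H(ray(c,(313,151),.038)))
t=H(env.read_state()['ee_pos']);m=(abs(Q[...,0]-t[0])<18)&(abs(Q[...,1]-t[1])<22)&(z>45)&(z<160)
print(t,env.read_state()['finger_gap'],'finger x',np.percentile(Q[m][:,0],[1,99]),'z',np.percentile(z[m],[1,3]),'y',np.percentile(Q[m][:,1],[1,99]))
E
```

```text
165 317 [-83.5  33.6] 37.11486450246584 [-83.6  33.7]
185 316 [-83.6  19.5] 35.37865362583625 [-83.9  20.1]
205 316 [-83.6   6.2] 38.822972455690156 [-83.5   6. ]
[-86.53170853  42.98867753]
[-110.99359081   -5.65255505] 0.0006574466055969282 finger x [-121.13860075 -100.28939872] z [96.33060938 99.63918114] y [-20.79865535  10.52421956]
```

Call:
step_arm --translation '[[0,0,-2],[0,0,-4],[0,0,-5.5],[0,0,-6],[0,0,-6]]' --dr '[[0,0,0],[0,0,0],[0,0,0],[0,0,0],[0,0,0]]'

```text
clock: 17.6
ee_pos: [0.4591, -0.0457, 0.0276]
orientation: [-0.001, 0.762, 0.647, -0.001]
force: [-0.0, -0.4, -0.1]
finger_gap: 0.0002
grasp_force: 0.0
```

Call:
step_arm --translation '[[0.2,-0.03,0],[0.4,-0.06,0],[0.6,-0.1,0],[0.8,-0.13,0],[0.9,-0.15,0]]' --dr '[[0,0,0],[0,0,0],[0,0,0],[0,0,0],[0,0,0]]'

```text
clock: 18.02
ee_pos: [0.4696, -0.0475, 0.0289]
orientation: [0.001, 0.762, 0.647, 0.0]
force: [-1.3, -0.4, 0.5]
finger_gap: 0.0003
grasp_force: 0.0
```

Call:
step_arm --translation '[[0.1,-0.02,0],[0.2,-0.03,0],[0.3,-0.05,0],[0.4,-0.06,0],[0.5,-0.08,0]]' --dr '[[0,0,0],[0,0,0],[0,0,0],[0,0,0],[0,0,0]]'

```text
clock: 18.43
ee_pos: [0.4738, -0.0481, 0.0284]
orientation: [-0.0, 0.762, 0.647, -0.0]
force: [-0.4, -0.7, 0.4]
finger_gap: 0.0005
grasp_force: 0.0
```

Call:
step_arm --translation '[[0.1,-0.02,0],[0.2,-0.03,0],[0.3,-0.05,0],[0.4,-0.06,0],[0.5,-0.08,0]]' --dr '[[0,0,0],[0,0,0],[0,0,0],[0,0,0],[0,0,0]]'

```text
clock: 18.85
ee_pos: [0.4786, -0.0489, 0.0284]
orientation: [-0.0, 0.762, 0.647, -0.0]
force: [-2.4, 0.4, 0.2]
finger_gap: 0.0003
grasp_force: 1.0
```

Call:
step_arm --translation '[[0.15,-0.02,0],[0.35,-0.06,0],[0.57,-0.09,0],[0.78,-0.13,0],[1.0,-0.16,0]]' --dr '[[0,0,0],[0,0,0],[0,0,0],[0,0,0],[0,0,0]]'

```text
clock: 19.27
ee_pos: [0.4891, -0.0506, 0.0284]
orientation: [0.0, 0.762, 0.647, 0.0]
force: [-1.9, 0.3, -0.4]
finger_gap: 0.0007
grasp_force: 0.6
```

Call:
step_arm --translation '[[0.22,-0.03,0],[0.44,-0.07,0],[0.66,-0.1,0],[0.88,-0.14,0],[1.1,-0.18,0]]' --dr '[[0,0,0],[0,0,0],[0,0,0],[0,0,0],[0,0,0]]'

```text
clock: 19.68
ee_pos: [0.5, -0.0524, 0.0284]
orientation: [0.0, 0.762, 0.647, 0.0]
force: [-1.8, 0.1, -0.2]
finger_gap: 0.0009
grasp_force: 0.6
```

Call:
step_arm --translation '[[0.2,-0.03,0],[0.4,-0.06,0],[0.6,-0.1,0],[0.75,-0.12,0],[0.9,-0.14,0]]' --dr '[[0,0,0],[0,0,0],[0,0,0],[0,0,0],[0,0,0]]'

```text
clock: 20.1
ee_pos: [0.5089, -0.0537, 0.0284]
orientation: [-0.0, 0.762, 0.647, -0.0]
force: [-1.9, 0.3, -0.4]
finger_gap: 0.0004
grasp_force: 0.7
```

```bash
python3 - <<'E'
from h import *
c=get_calibration('wrist');i,d=capture('wrist');P=cloud(c,d);Q=(P[...,:2]*1000-O)@RH.T;z=P[...,2]*1000
t=H(env.read_state()['ee_pos']);print(t)
g=cv2.cvtColor(i,cv2.COLOR_RGB2GRAY)
# board top region, its near edge, far edge, +y edge
m=(z>37)&(z<41.5)&(Q[...,1]<50)&(Q[...,1]>-60)&(abs(Q[...,0])<125)&(g>150)
for y in(40,30,20): 
    k=m&(abs(Q[...,1]-y)<3); print(y,np.percentile(Q[k][:,0],[.5,99.5]) if k.sum()>20 else k.sum())
for x in(-40,-20,0,20,40,60):
    k=m&(abs(Q[...,0]-x)<4); print(x,np.percentile(Q[k][:,1],[99.5]) if k.sum()>20 else k.sum())
save('w6.png',i)
E
```

```text
[-60.94369997  -5.67057439]
40 [-51.28521085  77.0668707 ]
30 [-51.21233359  78.90211878]
20 [-51.49814016  73.01128638]
-40 [42.7317466]
-20 [42.66354334]
0 [42.66374989]
20 [42.65507208]
40 [42.49578748]
60 [42.4745308]
```

Board straight along the rail, about 14 mm to the back strip.

Call:
step_arm --translation '[[0.15,-0.02,0],[0.3,-0.05,0],[0.45,-0.07,0],[0.6,-0.1,0],[0.72,-0.12,0]]' --dr '[[0,0,0],[0,0,0],[0,0,0],[0,0,0],[0,0,0]]'

```text
clock: 20.57
ee_pos: [0.5162, -0.055, 0.0284]
orientation: [0.0, 0.762, 0.647, 0.0]
force: [-1.9, 0.3, 0.3]
finger_gap: 0.0003
grasp_force: 0.7
```

Call:
step_arm --translation '[[0.06,-0.01,0],[0.11,-0.02,0],[0.16,-0.03,0],[0.2,-0.03,0]]' --dr '[[0,0,0],[0,0,0],[0,0,0],[0,0,0]]'

```text
clock: 20.9
ee_pos: [0.518, -0.0552, 0.0284]
orientation: [-0.0, 0.762, 0.647, -0.0]
force: [-1.9, 0.1, 1.3]
finger_gap: 0.0006
grasp_force: 0.8
```

Call:
step_arm --translation '[[0.03,-0.005,0],[0.06,-0.01,0],[0.09,-0.015,0]]' --dr '[[0,0,0],[0,0,0],[0,0,0]]'

```text
clock: 21.15
ee_pos: [0.5189, -0.0554, 0.0284]
orientation: [-0.0, 0.762, 0.647, 0.0]
force: [-1.3, 0.0, -0.1]
finger_gap: 0.0006
grasp_force: 0.7
```

Call:
step_arm --translation '[[0.03,-0.005,0],[0.06,-0.01,0],[0.08,-0.013,0]]' --dr '[[0,0,0],[0,0,0],[0,0,0]]'

```text
clock: 21.4
ee_pos: [0.5197, -0.0555, 0.0284]
orientation: [0.0, 0.762, 0.647, 0.0]
force: [-2.2, 0.6, -0.7]
finger_gap: 0.001
grasp_force: 0.7
```

Call:
step_arm --translation '[[0.02,-0.003,0],[0.04,-0.006,0],[0.06,-0.01,0]]' --dr '[[0,0,0],[0,0,0],[0,0,0]]'

```text
clock: 21.65
ee_pos: [0.5203, -0.0556, 0.0284]
orientation: [-0.0, 0.762, 0.647, -0.0]
force: [-1.8, 0.4, 0.5]
finger_gap: 0.0003
grasp_force: 0.8
```

Call:
step_arm --translation '[[0.02,-0.003,0],[0.04,-0.006,0],[0.06,-0.01,0]]' --dr '[[0,0,0],[0,0,0],[0,0,0]]'

```text
clock: 21.9
ee_pos: [0.5209, -0.0557, 0.0284]
orientation: [0.0, 0.762, 0.647, 0.0]
force: [-2.2, 0.5, -0.0]
finger_gap: 0.0006
grasp_force: 0.7
```

Call:
step_arm --translation '[[0.02,-0.003,0],[0.04,-0.006,0],[0.06,-0.01,0]]' --dr '[[0,0,0],[0,0,0],[0,0,0]]'

```text
clock: 22.15
ee_pos: [0.5215, -0.0558, 0.0284]
orientation: [0.0, 0.762, 0.647, -0.0]
force: [-2.2, -0.1, -0.8]
finger_gap: 0.0008
grasp_force: 0.7
```

Call:
step_arm --translation '[[0.02,-0.003,0],[0.04,-0.006,0],[0.06,-0.01,0]]' --dr '[[0,0,0],[0,0,0],[0,0,0]]'

```text
clock: 22.4
ee_pos: [0.5221, -0.0559, 0.0284]
orientation: [-0.0, 0.762, 0.647, -0.0]
force: [-1.5, 0.7, -0.8]
finger_gap: 0.0004
grasp_force: 0.7
```

Call:
step_arm --translation '[[0.02,-0.003,0],[0.04,-0.006,0],[0.06,-0.01,0]]' --dr '[[0,0,0],[0,0,0],[0,0,0]]'

```text
clock: 22.65
ee_pos: [0.5227, -0.056, 0.0284]
orientation: [0.0, 0.762, 0.647, -0.0]
force: [-1.7, -0.3, -0.9]
finger_gap: 0.0008
grasp_force: 0.8
```

Call:
step_arm --translation '[[0.02,-0.003,0],[0.04,-0.006,0],[0.06,-0.01,0]]' --dr '[[0,0,0],[0,0,0],[0,0,0]]'

```text
clock: 22.9
ee_pos: [0.5232, -0.0561, 0.0284]
orientation: [-0.0, 0.762, 0.647, -0.0]
force: [-2.3, -0.1, -0.6]
finger_gap: 0.0003
grasp_force: 1.3
```

Call:
step_arm --translation '[[0.02,-0.003,0],[0.03,-0.005,0]]' --dr '[[0,0,0],[0,0,0]]'

```text
clock: 23.07
ee_pos: [0.5232, -0.0561, 0.0283]
orientation: [-0.0, 0.762, 0.647, -0.0]
force: [-4.6, 0.9, 1.8]
finger_gap: 0.001
grasp_force: 2.1
```

Call:
step_arm --translation '[[0.02,-0.003,0],[0.02,-0.003,0]]' --dr '[[0,0,0],[0,0,0]]'

```text
clock: 23.23
ee_pos: [0.5233, -0.0561, 0.0283]
orientation: [-0.0, 0.762, 0.647, -0.0]
force: [-6.5, 0.5, 1.9]
finger_gap: 0.0005
grasp_force: 2.7
```

Both strips are met. Withdraw and inspect.

Call:
step_arm --translation '[[-0.2,0.03,0],[-0.8,0.13,0],[-2,0.3,0],[-2.5,0.4,2],[-3,0.5,5]]' --dr '[[0,0,0],[0,0,0],[0,0,0],[0,0,0],[0,0,0]]'

```text
clock: 23.65
ee_pos: [0.4917, -0.0508, 0.0772]
orientation: [-0.002, 0.762, 0.647, -0.001]
force: [0.4, -0.2, 0.7]
finger_gap: 0.0006
grasp_force: 0.0
```

Call:
step_arm --translation '[[-2,3,4],[-4,6,8],[-5,9,11],[-6,12,13],[-6,14,13]]' --dr '[[0,0,0],[0,0,0],[0,0,0],[0,0,0],[0,0,0]]'

```text
clock: 24.07
ee_pos: [0.4333, 0.0895, 0.2114]
orientation: [0.001, 0.763, 0.647, 0.002]
force: [2.3, 0.7, 0.9]
finger_gap: 0.0006
grasp_force: 0.0
```

```bash
python3 - <<'E'
from h import *
i,d=capture('wrist');j,_=capture('scene')
save('f.png',np.hstack([cv2.resize(i,(400,300)),cv2.resize(j[150:300,140:340],(400,300))]))
c=get_calibration('scene');g=cv2.cvtColor(j,cv2.COLOR_RGB2GRAY)
s=env.read_state();print(H(s['ee_pos']),s['ee_pos'],s['force'])
E
```

```text
[-158.72762241  126.88877689] [0.43379621 0.09263881 0.21090742] [-0.72778657  0.00578455 -0.56748222]
```

View pics/f.png

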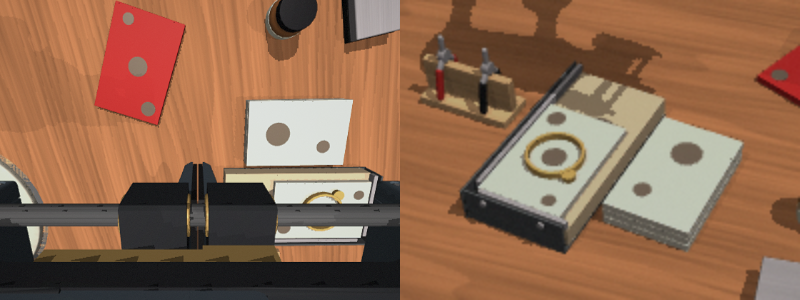

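The final picture shows the board in the corner against both strips, with the bangle in its middle and the stack, jar, block and pliers undisturbed. One last numeric check from the top camera.

```bash
python3 - <<'E'
from h import *
i,d=capture('top');c=get_calibration('top')
hsv=cv2.cvtColor(i,cv2.COLOR_RGB2HSV);S,V=hsv[...,1].astype(int),hsv[...,2].astype(int)
m=((S<25)&(V>150)).astype(np.uint8);m[:,:300]=0;m[:,380:]=0;m[:115]=0;m[260:]=0
m=cv2.morphologyEx(m,cv2.MORPH_OPEN,np.ones((5,5)))
cs,_=cv2.findContours(m,cv2.RETR_EXTERNAL,cv2.CHAIN_APPROX_NONE);k=max(cs,key=cv2.contourArea)[:,0]
w=np.array([H(ray(c,p,.038)) for p in k.astype(float)],np.float32);print('board',cv2.minAreaRect(w),cv2.contourArea(w))
h=hsv[...,0].astype(int);b=((h>18)&(h<32)&(S>110)&(V>120)).astype(np.uint8);q=np.zeros_like(b);x,y,ww,hh=cv2.boundingRect(k);q[y:y+hh,x:x+ww]=1
p=np.argwhere(b&q)[:,::-1];
if len(p): print('ring',cv2.minEnclosingCircle(np.array([H(ray(c,u,.045)) for u in p.astype(float)],np.float32)),len(p))
E
```

```text
board ((-61.292747497558594, 26.898212432861328), (158.77403259277344, 55.70518493652344), 13.872086524963379) 7905.168698427943
```

```bash
python3 - <<'E'
from h import *
i,d=capture('scene');c=get_calibration('scene');P=cloud(c,d);Q=(P[...,:2]*1000-O)@RH.T;z=P[...,2]*1000
hsv=cv2.cvtColor(i,cv2.COLOR_RGB2HSV);S,V=hsv[...,1].astype(int),hsv[...,2].astype(int)
m=((S<25)&(V>140)&(z>33)&(z<43)&(Q[...,1]<50)&(Q[...,1]>-70)).astype(np.uint8)
m=cv2.morphologyEx(m,cv2.MORPH_OPEN,np.ones((3,3)))
cs,_=cv2.findContours(m,cv2.RETR_EXTERNAL,cv2.CHAIN_APPROX_NONE);k=max(cs,key=cv2.contourArea)[:,0]
w=np.array([H(ray(c,p,.038)) for p in k.astype(float)],np.float32);r=cv2.minAreaRect(w);print('board',r)
b=(S>90)&(hsv[...,0]>15)&(hsv[...,0]<32)&(z>43)&(z<56)&(Q[...,1]<50)&(Q[...,1]>-60)
R=Q[b];print('ring',np.percentile(R,[1,99],axis=0).round(1),b.sum())
E
```

```text
board ((39.80736541748047, -5.420661926269531), (152.55259704589844, 99.84600830078125), 0.5540152788162231)
ring [[  7.1 -34.5]
 [ 71.6  33.5]] 197
```

```bash
python3 -c "
from h import *
print(workorder.close_job())"
```

```text
the job is handed in; nothing more can be done
None
```

The board is slid home against the side strip, then the back strip (about 6 N push at each), with the bangle about mid-board and the rest looking undisturbed; job handed in just after 24 s on the clock.

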